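# Refit the rice cooker's steam vent cap

### The job

The rice cooker on the self-serve counter is on keep-warm with its keys locked: press the lock key (square), then the cancel key (long bar), each right down on its own and let up again, so that no steam comes while you work at the vent. Then take the washed steam vent cap from the steel tray, set it over the vent stud on the lid and press it straight down past the click until it is fully home on its gasket; finish while still holding it pressed firmly down there - do not let go. Never press the two round keys, and leave everything else on the counter where it stands.

Things in the scene. Friction and masses are not known exactly. Their poses are not given: they have to be found in the camera images.
- cooker: Rice cooker, 300 mm deep (x) x 260 mm wide (y) x 205 mm high to the flat lid top; cannot be shifted. Origin at counter level; own x points from its front (key panel, towards the robot) to its back, and the case runs from x = -155 to +145 mm. The level key deck in front is 175 mm high; the lid behind it begins at own x = -66 mm. The steam vent stands on the lid.
- key_lock (a joint): Travel of the square lock key (m): 0 up, 0.004 right down, pressed from 0.003; springs back. Starts to move at 1.5 N, right down at 5 N. Four off-white keys stand in a row along the cooker's y, 42 mm apart, at its x = -110 mm; from +y to -y: square (lock), round (menu), long bar (cancel), round (start).
- key_lock_top (a point): Centre of the top face of the square lock key, 20 x 20 mm, at cooker own y = +63 mm; tops of all keys stand 8 mm above the panel plate, level.
- key_cancel (a joint): Travel of the long bar-shaped cancel key, same values and spring as the lock key.
- key_cancel_top (a point): Centre of the top face of the cancel key, 34 mm (own x) x 18 mm (own y), at cooker own y = -21 mm.
- key_menu (a joint): Travel of the round menu key (22 mm across, cooker own y = +21 mm), between lock and cancel: not to be pressed.
- key_start (a joint): Travel of the round start key (22 mm across, cooker own y = -63 mm), at the end of the row beside cancel: not to be pressed.
- vent_seat: Flat rubber gasket on the lid, 50 mm across, 3 mm thick, around the foot of the vent stud; origin at the centre of its top face, z up. It lies at the cooker's own x = +45 mm, y = 0, 208 mm above the counter. Cannot be shifted on the cooker.
- stud_top (a point): Top centre of the off-white vent stud, 20 mm above the gasket's top face: 17 mm thick, top 6 mm coned to 8 mm. Four spring tongues stick out to 24 mm across, 9.5 mm above the gasket. A cap meets them with its underside 13.5 mm above the gasket; passing them takes about 10 N, most at 9 to 11 mm; below 6 mm it snaps down (the click); then the force rises again on the gasket.
- vent_cap: Black round steam vent cap, 46 mm across, 32 mm high, about 35 g, closed flat top with three slots, open below: 20 mm mouth with a 5 mm high snap lip, wider bore above it 27 mm deep from the mouth. Stands mouth down on the steel tray. Origin at the centre of its underside, z up; the same all round, so its turn does not matter. Fully home its underside lies on the gasket's top face.
- tray: Steel tray, 250 x 170 mm (own x by y), 3 mm floor, rim 12 mm high, fixed to the counter; origin under its middle at counter level. It lies to the left or to the right of the cooker and carries the vent cap and the measuring cup.
- measuring_cup: White plastic cup, 64 mm across, 62 mm high, on the tray at the other end from the cap; leave alone. Origin at the centre of its underside.
- bowls: Stack of four black soup bowls, 114 mm across, 103 mm high, on the other side of the cooker from the tray; leave alone. Origin at the centre of its underside.
- sauce_bottle: White squeeze bottle, 64 mm across, 185 mm high, behind on the right; leave alone. Origin at the centre of its underside.
- shaker: Glass seasoning shaker with steel top, 44 mm across, 78 mm high, behind on the left; leave alone. Origin at the centre of its underside.
- sauce_dish: Small white dish, 84 mm across, 22 mm high, in front of the cooker on the right; leave alone. Origin at the centre of its underside.
- spoon: Steel soup spoon lying flat, 160 mm long, 20 mm high, in front of the cooker on the left; leave alone. Own x runs from its handle to its bowl; origin at the middle of its length, at counter level.
Mind the look-alikes: they are no part of the job. Several things look just like the vent_cap: the one meant starts farthest to the robot's right.

How it is judged (in metres and radians):
On the way, in this order (a step that is already met when the one before it is completed fails the run):
1. the square lock key is pressed right down, the cancel key up (value of joint key_lock above 0.003 m and value of joint key_cancel below 0.001 m), for 0.05 s.
2. the lock key is let up and the cancel key pressed right down (value of joint key_cancel above 0.003 m and value of joint key_lock below 0.001 m), for 0.05 s.
3. the vent cap has clicked over the stud and lies on its gasket (z of vent_cap in the frame of vent_seat between -0.003 and 0.002 m and horizontal distance between vent_cap and vent_seat below 0.003 m), for 0.1 s.
At the end, for the whole second after the job is handed in: The vent cap is clicked home on the stud: underside within 2 mm of the gasket's top face, within 3 mm of its centre, level within 4 degrees; the gripper is still on the cap and presses it onto the gasket with more than 4 N throughout the last second; the lock and cancel keys are up (all of step 3 and angle between the z axis of vent_cap and the z axis of vent_seat, either way round below 0.07 rad and contact force between vent_cap and vent_seat above 4 N and contact force between the fingers and vent_cap above 3 N and value of joint each of key_lock, key_cancel below 0.001 m); the arm keeps its last pose, push and grip.
It fails at once if a round key (menu or start) is pressed (value of joint any of key_menu, key_start above 0.002 m).
It fails at once if a bystander is moved by more than 30 mm (distance of any of measuring_cup, bowls, sauce_bottle, shaker, sauce_dish, spoon from where it was at the start of the episode above 0.03 m).
It also fails if it takes over 72 s, if anything falls off the work surface, if the arm or the gripper's body presses on something with over 40 N, if the wrist force passes 120 N, or if a joint passes its speed limit or range.

### The arm

A 6-joint arm with a two-finger parallel gripper is mounted at the origin on the work surface. World frame = base frame: x ahead of the robot, y to its left, z up, the work surface at z = 0. Lengths are in mm, angles in rad, forces in N, time in s.
With the tool pointing down it reaches from about 300 to 775 mm from the base axis. Payload 14.6 kg.
Tool frame: the origin (TCP) lies at the very end of the fingers, on their centre line; the grasp point (between the pads) lies 19 mm behind it; z points along the fingers, y is the line along which they close (so a half turn about z gives the same grasp; the last joint's range is limited). The gripper opens to 94 mm and grips with 3 to 60 N. Pads are 16 mm wide; open, the fingers measure 119 mm over their backs; the gripper's body (75 mm by 177 mm) begins 78 mm behind the grasp point.
Start: joints at [-1.291, 0.3, 1.521, -0, 1.321, -0.067], TCP at [186.932, -517.248, 205.446] pointing down, gripper open.
Joint ranges: [-3.03, 3.03], [-0.79, 2.21], [0.23, 2.52], [-1.04, 4.18], [0, 3.07], [-2.55, 2.55]. Speed limits (rad/s): [2.22, 2.22, 2.57, 3.14, 3.14, 3.14].

### API

Orientations are given as a 3x3 rotation matrix whose columns are the frame's x, y, z axes.
In Python, from station import robot gives the robot as it stands. The module is installed in compiled form; this text tells all that it offers.
- The arm moves only by the shell command python3 -m inch 'ROWS' [FORCE]. ROWS is a JSON object of lists of equal length, an entry for each row: "dp": the shift along the tool's x, y, z in units of 25 mm (1.0 is 25 mm), a list of three; "turn": the turn about the tool's z in units of 6 degrees (1.0 is 6 degrees); "claw": the opening, from -1 (shut) to 1 (fully open). A call has 1 to 20 rows; each row is the pose to reach, as a shift and turn from the pose commanded when the call began, along the tool's axes at that moment; what a row does not reach only later rows make up. A row lasts 1/12 s, in which the tool goes at most 41.7 mm and 7.16 degrees, less where a joint would pass 70% of its speed; a pose out of reach is approached as far as the arm can. A call with a gripper value outside its range is refused whole. The fingers move at their own pace and stop on an object; FORCE is the grip in N (left out, the last holds). Time passes only in rows, so rows that repeat a pose let the fingers close. It gives the time, the measured TCP pose, the force and the opening at its end, in the units of the state.
- robot.sense(): the state, without advancing time (a new reading comes with each control period).
- robot.get_image(name): name is "scene" or "top"; returns a dict with "color" (420x560x3 uint8, blue, green, red), "z_map" (420x560 float32, mm along the optical axis (not along the pixel's ray), 0 where there is no reading), "fov_y" (degrees; the focal length in pixels is half the picture's height over the tangent of half this angle, whatever the lens; pixels are square), "cx", "cy" (the principal point, pixels), "dist_coeffs" ([k1, k2, p1, p2, k3] as OpenCV has them; the pictures are not rectified), "xyz" and "attitude" of the camera in the world. Camera axes: x right, y down, z forward; pixel columns grow to the right and rows downward; lengths in mm; the calibration is good to about 2 mm. A picture is of the moment at which its call begins.
- robot.job_done(): hands the job in, once; it reports no verdict.
Trained networks look in the newest picture that a camera, given by its name, has taken for a name from the list of things; names that differ only in an ending like _2 or _b are one class to them, and where a whole thing is asked for, a point or a joint stands for the part that bears it (a point fixed in the world has none). Each returns a list of dicts, best first, with "confidence" (0 to 1); they miss things now and then, are a little off and sometimes report something else, mostly with a low value. They report only what shows in the picture. A call takes as long as a camera call. They do not tell look-alikes from the thing itself.
- robot.masks_of(camera, query): "mask" (420x560 bool, what is visible of it).
- robot.landmark_of(camera, query): "centre" ([x, y, z] in mm, in world coordinates, good to about 4 mm: a listed point, or the origin of a listed thing).
The state is a dict: "time": time; "qpos": joint angles; "qvel": joint speeds; "effort": joint torques, N m; "ee_pos": TCP position; "tcp_rot": TCP orientation; "ft_force": force on the tool from outside, world axes, zero at the start; "moment": the same for the moment, N m; "finger_gap": finger opening in mm.
Only numpy, scipy, OpenCV 4.12 (cv2) and the standard library are available. Lean on these libraries where they do the work, as an engineer would, in place of code of your own. Each camera call takes 0.05 s, during which the arm holds its last target. There are 200 camera calls.

## Working session

There is one attempt and no reset: what is moved stays moved. The work goes in short steps, Python scripts to look and compute and a shell command to move; the robot and the scene stay as the last step left them, time stands still between calls to the robot, and variables do not carry over. Pictures are saved under pics/ and viewed, on a budget of 10 in all, crops included, one or two more only if the job needs it, and the job is handed in when it is done.

```bash
mkdir -p pics; cat > h.py <<'E'
from station import robot
import numpy as np, cv2
def cam(n):
    d=robot.get_image(n); d['f']=d['color'].shape[0]/2/np.tan(np.radians(d['fov_y']/2)); return d
def world(d,uv,z=None):
    K=np.array([[d['f'],0,d['cx']],[0,d['f'],d['cy']],[0,0,1]]);uv=np.array(uv,float).reshape(-1,1,2)
    n=cv2.undistortPoints(uv,K,np.array(d['dist_coeffs'],float)).reshape(-1,2)
    r=np.c_[n,np.ones(len(n))]; R=np.array(d['attitude']);o=np.array(d['xyz'])
    if z is None:
        u=uv.reshape(-1,2).astype(int); dep=d['z_map'][u[:,1],u[:,0]]
        return (r*dep[:,None])@R.T+o
    w=r@R.T; return o+w*((z-o[2])/w[:,2])[:,None]
E
python3 - <<'E'
from h import *
s=robot.sense();print(s['time'],s['ee_pos'],np.round(s['tcp_rot'],3).tolist(),s['finger_gap'])
for n in('scene','top'):
    d=cam(n);cv2.imwrite(f'pics/{n}0.png',d['color']);print(n,d['xyz'])
    for q in('cooker','key_lock_top','key_cancel_top','vent_seat','stud_top','vent_cap','tray','measuring_cup'):
        print(q,[(round(x['confidence'],2),np.round(x['centre'],1).tolist()) for x in robot.landmark_of(n,q)])
E
```

```text
0.0 [ 186.873753   -516.99406186  204.87479904] [[0.94, 0.34, -0.0], [0.34, -0.94, 0.001], [0.0, -0.001, -1.0]] 94.52800028554465
scene [977.29042028 828.26848842 914.7025018 ]
cooker [(0.2, [709.6, -291.1, 2.5])]
key_lock_top [(0.46, [494.0, 58.7, 183.7])]
key_cancel_top [(0.55, [511.9, -30.1, 184.1])]
vent_seat [(0.48, [653.4, 33.4, 207.0]), (0.35, [494.7, -372.0, -0.8])]
stud_top [(0.59, [655.7, 38.2, 230.4])]
vent_cap [(0.84, [313.7, 472.9, -3.0]), (0.81, [361.5, 538.9, -1.2]), (0.76, [494.1, 496.3, -3.1]), (0.54, [457.2, 349.7, -1.0])]
tray [(0.64, [494.9, 346.5, 0.8]), (0.56, [335.5, 156.6, -2.9])]
measuring_cup [(0.69, [571.8, 326.9, 0.6])]
top [ 244.97314218   91.07312589 1559.18266405]
cooker []
key_lock_top [(0.73, [653.5, 32.4, 206.3]), (0.72, [493.2, 345.0, 0.1]), (0.6, [485.3, 55.6, 182.6])]
key_cancel_top [(0.51, [508.3, -26.2, 183.4]), (0.27, [573.4, 323.4, 4.0])]
vent_seat [(0.48, [653.8, 30.3, 204.9])]
stud_top [(0.45, [654.3, 40.2, 226.1]), (0.35, [338.3, -154.8, -1.7])]
vent_cap [(0.72, [494.9, 492.6, -2.4]), (0.69, [361.0, 539.9, 6.1]), (0.62, [312.5, 469.1, -2.9]), (0.46, [451.6, 348.6, 2.4])]
tray [(0.69, [493.3, 344.3, -1.4])]
measuring_cup [(0.76, [575.2, 324.7, 5.0])]
```

View pics/scene0.png

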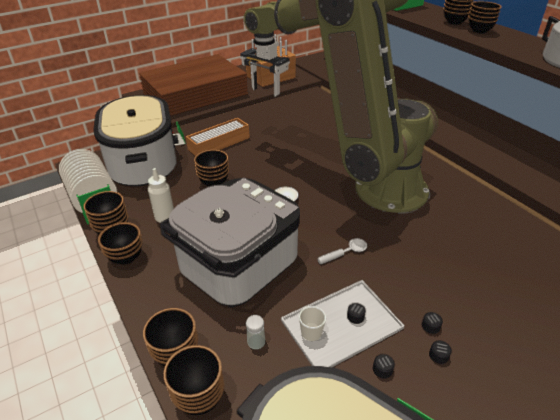

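View pics/top0.png

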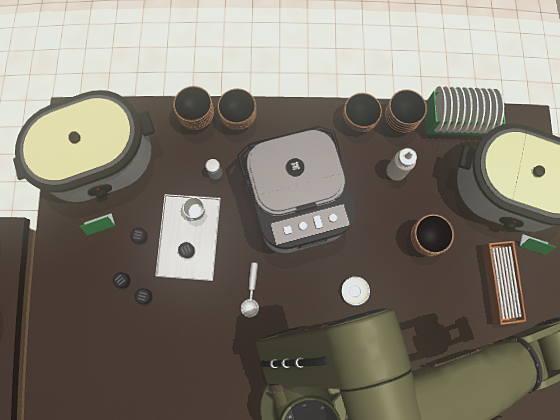

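The scene shows the arm, the cooker with its key row near (262,197), and the vent at (219,214). The tray cap is at (356,312), with three look-alike caps on the counter at (432,322), (441,351) and (384,365). In the top view the keys run from (288,230) to (333,218), the stud is at (295,167), the target cap (rightmost) at (186,250) and the cup at (193,209). Next I refine these by segmentation.

```bash
python3 - <<'E'
from h import *
for n,box in(('top',(275,205,350,245)),('scene',(236,176,296,220))):
    d=cam(n);g=d['color'].min(2);x0,y0,x1,y1=box
    m=np.zeros_like(g);m[y0:y1,x0:x1]=(g[y0:y1,x0:x1]>175)
    k,l,st,c=cv2.connectedComponentsWithStats(m)
    for i in range(1,k):
        if st[i,4]<12: continue
        ys,xs=np.where(l==i); p=world(d,np.c_[xs,ys])
        zt=np.median(p[:,2]); print(n,'key',np.round(c[i],1),st[i],'z',round(zt,1),np.round(world(d,c[i],183)[0],1),np.round(np.median(p,0),1))
    for q in('vent_cap','stud_top','vent_seat','cooker','key_lock'):
        for r in robot.masks_of(n,q):
            ys,xs=np.where(r['mask']);p=world(d,np.c_[xs,ys]);
            o=[]
            if q=='vent_cap':
                t=np.abs(p[:,2]-35)<5 
                if t.sum()>5:o=np.round(np.r_[p[t].mean(0),(p[t].min(0)+p[t].max(0))/2],1)
            print(n,q,round(r['confidence'],2),len(xs),round(xs.mean(),1),round(ys.mean(),1),np.round(np.median(p,0),1),o)
    # stud / lid height
    u0,v0=(295,167) if n=='top' else (219,213)
    u,v=np.meshgrid(range(u0-9,u0+10),range(v0-9,v0+10));P=world(d,np.c_[u.ravel(),v.ravel()])
    h=P[:,2];t=h>h.max()-6;print('stud',h.max(),np.median(h),t.sum(),P[t].mean(0).round(1), [P[(h>a)].mean(0).round(1).tolist() for a in(212,218)])
E
```

```text
top key [332.9 217. ] [329 213   9   9  52] z 184.6 [523.4 -70.4 183. ] [523.1 -70.5 184.6]
top key [317.8 221.4] [313 215  10  13  82] z 184.0 [510.9 -29.9 183. ] [510.4 -29.9 184. ]
top key [302.9 225.1] [299 221   9   9  56] z 183.6 [500.3  10.2 183. ] [500.1   9.8 183.6]
top key [287.6 229.4] [284 225   9   9  55] z 183.6 [488.4  50.8 183. ] [488.8  49.8 183.6]
top vent_cap 0.77 249 143.2 296.1 [312.8 464.7  30.2] [313.6 470.9  33.  313.  466.9  34.8]
top vent_cap 0.76 246 138.5 235.8 [490.8 488.8  30.1] [491.7 491.2  33.2 491.4 489.5  34.8]
top vent_cap 0.46 225 121.0 280.3 [357.9 532.4  30.5] [358.7 535.2  33.1 359.6 535.5  34.5]
top vent_seat 0.74 271 294.8 167.2 [651.2  32.8 208.2] []
top cooker 0.78 10621 298.4 188.6 [596.3  22.4 200.4] []
top cooker 0.68 50 286.6 229.5 [488.   52.5 183.9] []
top key_lock 0.21 10726 298.1 188.5 [597.1  22.8 200.2] []
stud 233.63491187188538 207.9105906104237 9 [652.5  33.9 229.3] [[651.0, 34.3, 219.8], [653.4, 34.3, 224.6]]
scene key [245.5 185.4] [243 184   7   4  24] z 185.6 [521.1 -69.3 183. ] [523.6 -66.1 185.6]
scene key [256.3 191.4] [
[... 415 characters left out ...]
 351.1  36.  451.7 351.1  35.1]
scene vent_cap 0.73 390 439.7 352.2 [369.2 544.6  31.6] [361.6 541.5  33.1 361.1 541.   33.9]
scene vent_cap 0.72 439 383.7 365.9 [499.8 500.5  32.1] [495.3 496.6  33.5 493.7 497.1  34.1]
scene vent_cap 0.7 1106 211.5 167.0 [ 498.1 -354.4   74.4] [ 504.1 -326.6   35.   499.9 -339.1   35.1]
scene vent_cap 0.56 321 431.4 322.9 [323.  477.   31.3] [316.5 473.   33.1 316.9 473.3  33.5]
scene stud_top 0.56 21 218.4 212.0 [656.9  41.8 224.4] []
scene vent_seat 0.57 165 219.5 216.9 [658.4  43.2 208.4] []
scene cooker 0.88 12448 233.7 238.3 [651.1  98.2 178.1] []
stud 914.7025017962665 207.678690516708 1 [977.3 828.3 914.7] [[661.2, 53.1, 234.1], [662.2, 55.7, 238.3]]
```

```bash
cat >> h.py <<'E'
def go(x,y,z):
    s=robot.sense();R=np.array(s['tcp_rot']);print(round(s['time'],2),np.round(s['ee_pos'],1),'F',np.round(s['ft_force'],1),'gap',round(s['finger_gap'],1),'yaw',np.degrees(np.arctan2(R[1,0],R[0,0])).round(1),'q6',np.round(s['qpos'][5],2),
      'dp',np.round(R.T@(np.array([x,y,z])-s['ee_pos'])/25,2))
E
python3 -c "
from h import *
go(487.5,51.4,240)"
python3 -m inch '{"dp":[[0,0,-1.4],[19,-17.3,-1.4],[19,-17.3,-1.4],[19,-17.3,-1.4],[19,-17.3,-1.4],[19,-17.3,-1.4],[19,-17.3,-1.4],[19,-17.3,-1.4],[19,-17.3,-1.4],[19,-17.3,-1.4],[19,-17.3,-1.4],[19,-17.3,-1.4],[19,-17.3,-1.4],[19,-17.3,-1.4],[19,-17.3,-1.4],[19,-17.3,-1.4],[19,-17.3,-1.4],[19,-17.3,-1.4],[19,-17.3,-1.4],[19,-17.3,-1.4]],"turn":[0,0,0,0,0,0,0,0,0,0,0,0,0,0,0,0,0,0,0,0],"claw":[-1,-1,-1,-1,-1,-1,-1,-1,-1,-1,-1,-1,-1,-1,-1,-1,-1,-1,-1,-1]}' 20
python3 -c "
from h import *
go(487.5,51.4,190)"
```

```text
1.5 [ 186.9 -517.2  205.4] F [-0.7 -0.6  0.6] gap 94.3 yaw 19.9 q6 -0.07 dp [ 19.04 -17.31  -1.38]
time: 3.17
ee_pos: [486.3, 50.3, 240.4]
tcp_rot: [[0.941, 0.34, -0.0], [0.34, -0.941, -0.0], [-0.0, 0.0, -1.0]]
ft_force: [0.3, 0.5, 0.3]
finger_gap: 0.5
3.17 [486.3  50.3 240.4] F [0.3 0.5 0.3] gap 0.5 yaw 19.9 q6 1.25 dp [ 0.06 -0.02  2.02]
```

```bash
python3 -m inch '{"dp":[[0.05,0,1],[0.05,0,2.16],[0.05,0,2.16],[0.05,0,2.16]],"turn":[0,0,0,0],"claw":[-1,-1,-1,-1]}'
python3 -m inch '{"dp":[[0,0,0.08],[0,0,0.12],[0,0,0.16],[0,0,0.16]],"turn":[0,0,0,0],"claw":[-1,-1,-1,-1]}'
python3 -c "
from h import *
go(487.5,51.4,190)"
```

```text
time: 3.5
ee_pos: [487.3, 50.4, 186.7]
tcp_rot: [[0.941, 0.339, -0.001], [0.339, -0.941, -0.0], [-0.001, -0.0, -1.0]]
ft_force: [0.5, 0.3, 1.3]
finger_gap: 0.7
time: 3.83
ee_pos: [488.2, 51.2, 183.3]
tcp_rot: [[0.941, 0.34, 0.002], [0.34, -0.941, -0.0], [0.001, 0.001, -1.0]]
ft_force: [0.8, -1.8, 2.7]
finger_gap: 0.6
3.83 [488.2  51.2 183.3] F [ 0.8 -1.8  2.7] gap 0.6 yaw 19.9 q6 1.25 dp [-0.02 -0.02 -0.27]
```

```bash
python3 -m inch '{"dp":[[0,0,0.08],[0,0,0.12],[0,0,0.12]],"turn":[0,0,0],"claw":[-1,-1,-1]}'
python3 -m inch '{"dp":[[0,0,0.06],[0,0,0.1],[0,0,0.1],[0,0,0.1]],"turn":[0,0,0,0],"claw":[-1,-1,-1,-1]}'
```

```text
time: 4.08
ee_pos: [488.3, 51.2, 180.6]
tcp_rot: [[0.94, 0.34, 0.002], [0.34, -0.94, -0.0], [0.002, 0.001, -1.0]]
ft_force: [-1.3, -3.3, 11.4]
finger_gap: 0.4
time: 4.42
ee_pos: [488.5, 51.2, 180.1]
tcp_rot: [[0.94, 0.34, 0.004], [0.34, -0.94, -0.0], [0.003, 0.002, -1.0]]
ft_force: [-12.1, -3.9, 33.0]
finger_gap: 0.5
```

The lock key is bottomed: the stop is at z≈180 and the force rose steeply. Lifting and moving on to cancel.

```bash
python3 -m inch '{"dp":[[0,0,-0.6],[0,0,-1.5],[0,0,-1.5],[0,0,-1.5]],"turn":[0,0,0,0],"claw":[-1,-1,-1,-1]}'
python3 -c "
from h import *
go(510.6,-29.4,210)"

```

```text
time: 4.75
ee_pos: [488.1, 51.5, 214.9]
tcp_rot: [[0.94, 0.34, 0.001], [0.34, -0.94, 0.0], [0.001, 0.0, -1.0]]
ft_force: [-0.7, -0.3, 0.2]
finger_gap: 0.5
4.75 [488.1  51.5 214.9] F [-0.7 -0.3  0.2] gap 0.5 yaw 19.9 q6 1.25 dp [-0.25  3.35  0.2 ]
```

```bash
python3 -m inch '{"dp":[[-0.25,3.35,0],[-0.25,3.35,0],[-0.25,3.35,0],[-0.25,3.35,0],[-0.25,3.35,0.6],[-0.25,3.35,1.1],[-0.25,3.35,1.1]],"turn":[0,0,0,0,0,0,0],"claw":[-1,-1,-1,-1,-1,-1,-1]}'
python3 -m inch '{"dp":[[0,0,0.1],[0,0,0.2],[0,0,0.26],[0,0,0.3],[0,0,0.34],[0,0,0.34]],"turn":[0,0,0,0,0,0],"claw":[-1,-1,-1,-1,-1,-1]}'
python3 -c "
from h import *
go(510.6,-29.4,210)"
```

```text
time: 5.33
ee_pos: [509.2, -28.4, 184.3]
tcp_rot: [[0.94, 0.341, -0.004], [0.341, -0.94, 0.001], [-0.003, -0.002, -1.0]]
ft_force: [-1.0, -0.1, 0.6]
finger_gap: 0.7
time: 5.83
ee_pos: [510.6, -28.9, 180.5]
tcp_rot: [[0.94, 0.34, 0.002], [0.34, -0.94, 0.001], [0.002, 0.0, -1.0]]
ft_force: [-7.8, 4.7, 18.9]
finger_gap: 0.6
5.83 [510.6 -28.9 180.5] F [-7.8  4.7 18.9] gap 0.6 yaw 19.9 q6 1.09 dp [-0.    0.02 -1.18]
```

Cancel is down at 19 N with the same stop height. Holding briefly, then lifting and moving towards the tray.

```bash
python3 -m inch '{"dp":[[0,0,0.04],[0,0,0.04],[0,0,-1],[0,0,-2.6],[0,0,-3],[0,0,-3],[0,0,-3]],"turn":[0,0,0,0,0,0,0],"claw":[-1,-1,-1,-1,-1,-1,-1]}'
python3 - <<'E'
from h import *
go(453.5,350,180)
d=cam('top')
for r in robot.masks_of('top','vent_cap'):
    ys,xs=np.where(r['mask']);print(r['confidence'],len(xs),xs.mean(),ys.mean())
x0,y0=165,232;g=d['color'].max(2)[y0:y0+40,x0:x0+42];m=(g<90).astype(np.uint8)
k,l,st,c=cv2.connectedComponentsWithStats(m)
for i in range(1,k):
    if st[i,4]>60:
        ys,xs=np.where(l==i);p=world(d,np.c_[xs+x0,ys+y0]);t=p[:,2]>30
        cc=[xs[t].mean()+x0,ys[t].mean()+y0];print(st[i],t.sum(),world(d,cc,35)[0],p[t].mean(0),np.percentile(p[t],[2,98],axis=0).round(1).tolist())
d=cam('scene');m=robot.masks_of('scene','vent_cap')[0]['mask'];ys,xs=np.where(m);print(xs.mean(),ys.mean());p=world(d,np.c_[xs,ys]);t=abs(p[:,2]-35)<3;print(t.sum(),p[t].mean(0),world(d,[xs[t].mean(),ys[t].mean()],35))
E
```

```text
time: 6.42
ee_pos: [510.4, -29.5, 253.4]
tcp_rot: [[0.94, 0.34, 0.001], [0.34, -0.94, -0.0], [0.001, 0.0, -1.0]]
ft_force: [0.2, -0.3, -0.6]
finger_gap: 0.2
6.42 [510.4 -29.5 253.4] F [ 0.2 -0.3 -0.6] gap 0.2 yaw 19.9 q6 1.09 dp [  3.02 -15.05   2.93]
0.65 227 142.70044052863437 296.0396475770925
0.58 233 120.92274678111588 280.18884120171674
0.56 207 139.1352657004831 235.55555555555554
0.5 221 186.23529411764707 250.18552036199094
[ 13  10  16  16 144] 120 [449.54136315 342.92896283  35.        ] [449.62621472 343.02426068  34.48054012] [[431.7, 323.4, 30.7], [470.4, 364.8, 40.8]]
383.32272727272726 365.68863636363636
236 [494.2855275  494.81173473  34.04959585] [[494.85641252 495.23765165  35.        ]]
```

```bash
python3 -m inch '{"dp":[[2.97,-15,0],[2.97,-15,0],[2.97,-15,0],[2.97,-15,0],[2.97,-15,0],[2.97,-15,0],[2.97,-15,0],[2.97,-15,0],[2.97,-15,0],[2.97,-15,0],[2.97,-15,0],[2.97,-15,2],[2.97,-15,4],[2.97,-15,5.2],[2.97,-15,5.2],[2.97,-15,5.2]],"turn":[0,0,0,0,0,0,0,0,0,0,0,0,0,0,0,0],"claw":[-1,-1,-1,-1,0,1,1,1,1,1,1,1,1,1,1,1]}' 5
python3 -c "
from h import *
go(452.5,348.5,10)"
```

```text
time: 7.95
ee_pos: [452.4, 346.7, 122.0]
tcp_rot: [[0.941, 0.339, -0.004], [0.339, -0.941, -0.003], [-0.004, 0.001, -1.0]]
ft_force: [0.4, 0.6, 0.6]
finger_gap: 76.9
7.95 [452.4 346.7 122. ] F [0.4 0.6 0.6] gap 76.9 yaw 19.8 q6 1.81 dp [ 0.05 -0.07  4.48]
```

```bash
python3 -m inch '{"dp":[[0.04,-0.04,1.5],[0.04,-0.04,3],[0.04,-0.04,3.8],[0.04,-0.04,4.2],[0.04,-0.04,4.4],[0.04,-0.04,4.4],[0.04,-0.04,4.4],[0.04,-0.04,4.4],[0.04,-0.04,4.4],[0.04,-0.04,4.4],[0.04,-0.04,4.4],[0.04,-0.04,4.4],[0.04,-0.04,4.4],[0.04,-0.04,4.4],[0.04,-0.04,4.4]],"turn":[0,0,0,0,0,0,0,0,0,0,0,0,0,0,0],"claw":[1,1,1,1,1,0,-1,-1,-1,-1,-1,-1,-1,-1,-1]}' 5
python3 -c "
from h import *
go(452.5,348.5,10)
d=cam('scene');cv2.imwrite('pics/g1.png',cv2.resize(d['color'][240:400,260:500],(720,480)))"
```

```text
time: 9.2
ee_pos: [453.5, 349.7, 13.6]
tcp_rot: [[0.94, 0.34, 0.0], [0.34, -0.94, 0.0], [0.0, -0.0, -1.0]]
ft_force: [0.5, -0.1, 1.9]
finger_gap: 46.7
9.2 [453.5 349.7  13.6] F [ 0.5 -0.1  1.9] gap 46.7 yaw 19.9 q6 1.82 dp [-0.05  0.03  0.14]
```

View pics/g1.png

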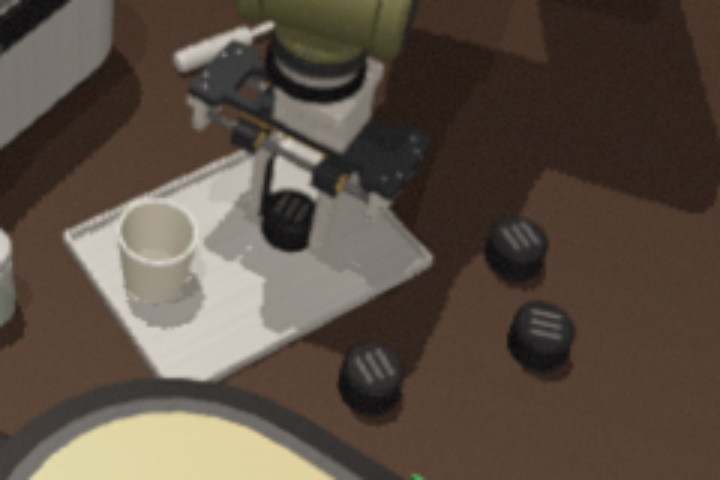

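The crop shows the tray cap at (288,220) between the fingers, with the cup untouched at (158,250). The 46.7 mm gap agrees with the cap. Now opening, turning 90° and squeezing again, so that the cap is centred both ways.

```bash
python3 -m inch '{"dp":[[0,0,0],[0,0,0],[0,0,0],[0,0,0],[0,0,0.1],[0,0,0.1],[0,0,0.1],[0,0,0.1],[0,0,0.1],[0,0,0.1],[0,0,0.1],[0,0,0.1],[0,0,0.1],[0,0,0.1],[0,0,0.1],[0,0,0.1],[0,0,0.1],[0,0,0.1]],"turn":[0,0,0,0,-15,-15,-15,-15,-15,-15,-15,-15,-15,-15,-15,-15,-15,-15],"claw":[0.6,1,1,1,1,1,1,1,1,1,1,1,1,1,1,1,1,1]}'
python3 -m inch '{"dp":[[0,0,0.05],[0,0,0.05],[0,0,0.05],[0,0,0.05],[0,0,0.05],[0,0,0.05],[0,0,0.05],[0,0,0.05],[0,0,0.05],[0,0,0.05]],"turn":[0,0,0,0,0,0,0,0,0,0],"claw":[0,-1,-1,-1,-1,-1,-1,-1,-1,-1]}' 5
python3 -m inch '{"dp":[[0,0,0],[0,0,0],[0,0,0],[0,0,0]],"turn":[0,0,0,0],"claw":[-1,-1,-1,-1]}' 60
python3 -c "
from h import *
go(453,349,10)"
```

```text
time: 10.75
ee_pos: [453.3, 349.7, 10.9]
tcp_rot: [[-0.343, 0.939, -0.0], [0.939, 0.343, -0.0], [-0.0, -0.0, -1.0]]
ft_force: [0.2, -0.9, 0.4]
finger_gap: 93.6
time: 11.58
ee_pos: [453.4, 349.7, 9.7]
tcp_rot: [[-0.34, 0.94, -0.0], [0.94, 0.34, 0.0], [0.0, -0.0, -1.0]]
ft_force: [-0.6, -0.5, -0.8]
finger_gap: 46.1
time: 11.92
ee_pos: [453.4, 349.7, 9.7]
tcp_rot: [[-0.34, 0.94, -0.0], [0.94, 0.34, -0.0], [0.0, -0.0, -1.0]]
ft_force: [-0.3, -0.5, 0.6]
finger_gap: 45.4
11.92 [453.4 349.7   9.7] F [-0.3 -0.5  0.6] gap 45.4 yaw 109.9 q6 0.25 dp [-0.02 -0.02 -0.01]
```

```bash
python3 -m inch '{"dp":[[0,0,-1],[0,0,-2.5],[0,0,-4],[0,0,-5.5],[0,0,-7],[0,0,-8.5],[0,0,-10],[0,0,-10.6],[0,0,-10.6],[0,0,-10.6]],"turn":[0,0,0,0,0,0,0,0,0,0],"claw":[-1,-1,-1,-1,-1,-1,-1,-1,-1,-1]}'
python3 - <<'E'
from h import *
go(653.8,33.9,262)
for n,u0,v0 in(('top',295,167),('scene',219,213)):
    d=cam(n)
    for q in('stud_top','vent_seat'):
        print(n,q,[(round(x['confidence'],2),np.round(x['centre'],1).tolist()) for x in robot.landmark_of(n,q)])
    P=d['color'][v0-20:v0+20,u0-20:u0+20];cv2.imwrite(f'pics/v_{n}.png',cv2.resize(P,(600,600),interpolation=cv2.INTER_NEAREST))
    g=d['color'].min(2)[v0-14:v0+15,u0-14:u0+15]
    for th in(100,150,180):
        ys,xs=np.where(g>th); p=world(d,np.c_[xs+u0-14,ys+v0-14]);t=p[:,2]>214
        print(th,len(xs),t.sum(),(xs[t].mean()+u0-14,ys[t].mean()+v0-14) if t.sum() else '',np.round(p[t].mean(0),1) if t.sum() else '')
E
```

```text
time: 12.75
ee_pos: [453.4, 349.7, 274.6]
tcp_rot: [[-0.34, 0.94, 0.0], [0.94, 0.34, 0.0], [0.0, 0.001, -1.0]]
ft_force: [-0.5, -0.5, -1.4]
finger_gap: 45.6
12.75 [453.4 349.7 274.6] F [-0.5 -0.5 -1.4] gap 45.6 yaw 109.9 q6 0.25 dp [-14.6    3.25   0.5 ]
top stud_top [(0.52, [656.9, 40.5, 229.0])]
top vent_seat [(0.61, [653.8, 32.1, 206.8])]
100 629 43 (np.float64(294.51162790697674), np.float64(165.90697674418604)) [642.6  35.3 254.3]
150 573 28 (np.float64(294.67857142857144), np.float64(165.64285714285714)) [638.   35.3 271.5]
180 15 13 (np.float64(295.2307692307692), np.float64(165.15384615384616)) [654.   32.7 224.3]
scene stud_top [(0.38, [656.2, 38.5, 230.0])]
scene vent_seat [(0.64, [656.0, 34.6, 206.6]), (0.57, [455.0, 350.6, 264.0])]
100 679 61 (np.float64(218.7377049180328), np.float64(212.0327868852459)) [682.3 104.2 279.3]
150 27 27 (np.float64(218.11111111111111), np.float64(211.51851851851853)) [656.5  39.5 224.6]
180 2 2 (np.float64(218.0), np.float64(210.0)) [656.7  40.3 230. ]
```

View pics/v_top.png

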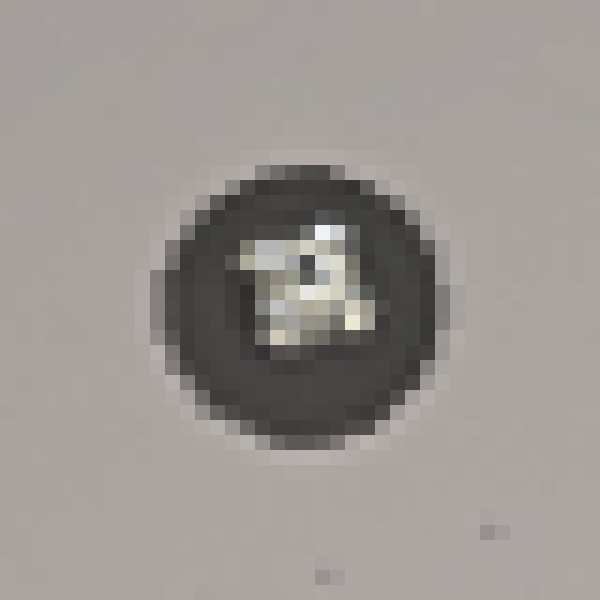

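View pics/v_scene.png

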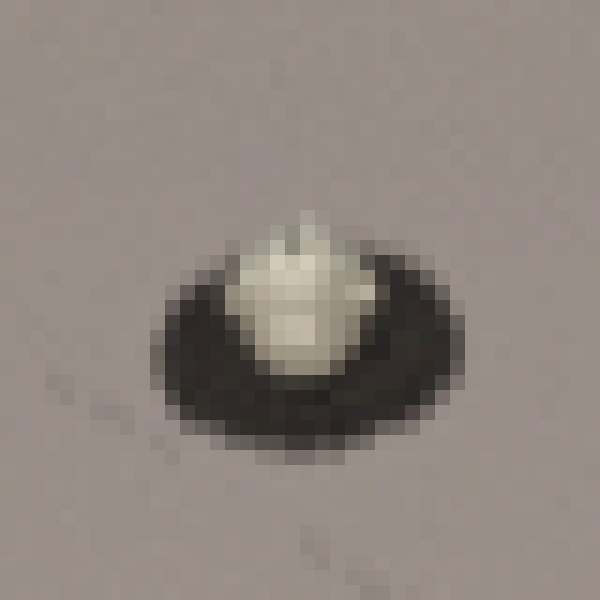

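The top crop shows the gasket disc centred at crop (300,305), i.e. pixel (294.5,166.8). In the scene crop it is centred at about (307,347), pixel (219,215.7). Fitting both gasket outlines.

```bash
python3 - <<'E'
from h import *
for n,u0,v0 in(('top',295,167),('scene',219,216)):
    d=cam(n);g=cv2.resize(d['color'].max(2)[v0-18:v0+18,u0-18:u0+18],None,fx=8,fy=8,interpolation=cv2.INTER_CUBIC)
    m=(g<110).astype(np.uint8);cs,_=cv2.findContours(m,cv2.RETR_EXTERNAL,cv2.CHAIN_APPROX_NONE);c=max(cs,key=cv2.contourArea)
    pts=(cv2.convexHull(c).reshape(-1,2)+.5)/8-.5+[u0-18,v0-18]
    W=world(d,pts,208)
    A=np.c_[2*W[:,:2],np.ones(len(W))];s=np.linalg.lstsq(A,(W[:,:2]**2).sum(1),rcond=None)[0]
    print(n,s[:2].round(2),'dia',2*np.sqrt(s[2]+s[0]**2+s[1]**2))
E
```

```text
top [653.93  33.43] dia 50.63956181292403
scene [654.03  36.82] dia 52.32460385096451
```

```bash
python3 -m inch '{"dp":[[-14.57,3.26,0],[-14.57,3.26,0],[-14.57,3.26,0],[-14.57,3.26,0],[-14.57,3.26,0],[-14.57,3.26,0],[-14.57,3.26,0],[-14.57,3.26,0],[-14.57,3.26,0],[-14.57,3.26,0],[-14.57,3.26,0],[-14.57,3.26,0],[-14.57,3.26,1.2],[-14.57,3.26,1.2],[-14.57,3.26,1.2],[-14.57,3.26,1.2]],"turn":[0,0,0,0,0,0,0,0,0,0,0,0,0,0,0,0],"claw":[-1,-1,-1,-1,-1,-1,-1,-1,-1,-1,-1,-1,-1,-1,-1,-1]}'
python3 - <<'E'
from h import *
go(654,34.8,234.7)
d=cam('scene')
cv2.imwrite('pics/h1.png',cv2.resize(d['color'][170:240,170:270],(800,560),interpolation=cv2.INTER_CUBIC))
print([(round(x['confidence'],2),np.round(x['centre'],1).tolist()) for q in('vent_cap','stud_top') for x in robot.landmark_of('scene',q)])
E
```

```text
time: 14.48
ee_pos: [653.8, 35.8, 246.1]
tcp_rot: [[-0.341, 0.94, 0.001], [0.94, 0.341, 0.0], [-0.0, 0.001, -1.0]]
ft_force: [-0.2, 0.2, 0.3]
finger_gap: 45.5
14.48 [653.8  35.8 246.1] F [-0.2  0.2  0.3] gap 45.5 yaw 109.9 q6 -0.35 dp [-0.04 -0.    0.46]
[(0.78, [361.3, 538.8, -0.1]), (0.76, [653.5, 38.9, 235.9]), (0.76, [315.0, 473.0, -2.5]), (0.63, [695.4, 271.5, -2.8]), (0.61, [494.8, 494.4, -1.5]), (0.47, [652.9, 35.7, 230.2])]
```

View pics/h1.png

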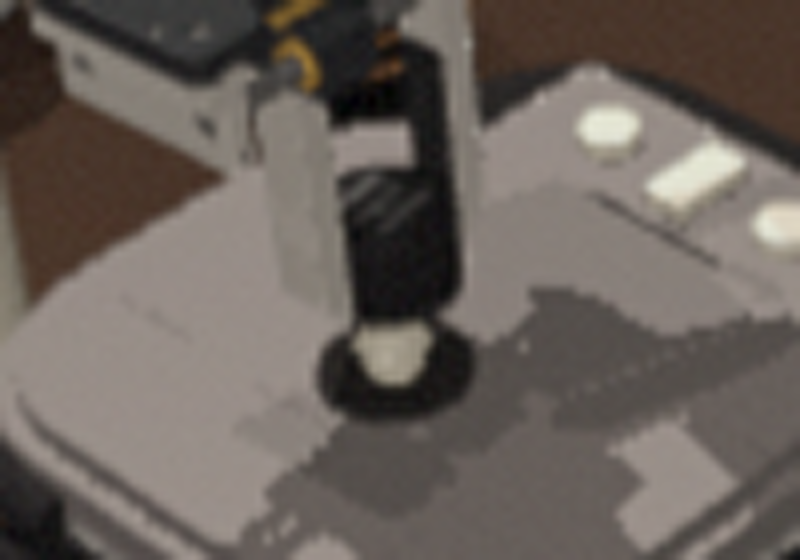

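The hover view shows the cap directly above the stud (about (395,350) in the crop), with its left side partly hidden by a finger. I'll check the cap's free right edge numerically against the gasket's right edge.

```bash
python3 - <<'E'
from h import *
d=cam('scene');R=np.array(d['attitude']);o=np.array(d['xyz']);K=np.array([[d['f'],0,d['cx']],[0,d['f'],d['cy']],[0,0,1]])
rv=cv2.Rodrigues(R.T)[0];t=-R.T@o
pr=lambda P:cv2.projectPoints(np.array(P,float),rv,t,K,np.array(d['dist_coeffs'],float))[0].reshape(-1,2)
a=np.linspace(0,2*np.pi,200)
def circ(x,y,z,r):return pr(np.c_[x+r*np.cos(a),y+r*np.sin(a),0*a+z])
s=robot.sense()['ee_pos']
for z in(242,250,258):
    p=circ(s[0],s[1],z,23);print('cap',z,'right u',p[:,0].max().round(2),'row',p[p[:,0].argmax(),1].round(1),'low v',p[:,1].max().round(2))
p=circ(654,34.8,208,25);print('gasket u',p[:,0].min(),p[:,0].max(),'v',p[:,1].min(),p[:,1].max())
g=d['color'].max(2).astype(int)
for v in range(194,212,2):print(v,g[v,208:236])
for v in(214,216):print(v,g[v,204:236])
print(g[205:226,219])
E
```

```text
cap 242 right u 226.99 row 204.2 low v 210.68
cap 250 right u 226.72 row 201.6 low v 208.09
cap 258 right u 226.45 row 199.0 low v 205.47
gasket u 208.72936349164343 228.86791883113557 v 208.94538240723796 221.876657005215
194 [134 129 128 125  86  84  62  45  37  46  55  44  41  50  53  31  19  17
  59 131 129 129 142 148 148 146 138 136]
196 [138 129 127 127  93  36  41  51  43  44  45  47  52  41  24  22  22  22
  43 110 128 131 135 136 136 137 136 137]
198 [140 126 128 127  90  30  22  25  31  51  42  30  18  25  20  23  24  17
  36  88 128 136 136 136 136 136 138 136]
200 [139 136 127 127 127  46  23  25  26  27  26  31  29  27  25  20  19  20
  32  87 137 137 137 135 136 135 136 135]
202 [139 138 129 128 126  54  27  26  27  27  22  25  25  23  18  18  20  16
  25  73 136 137 136 135 137 135 136 135]
204 [134 131 126 127 126  84  32  22  22  29  26  23  21  23  24  19  21  16
  18  63 136 138 136 134 135 136 137 136]
206 [136 133 132 128 126  92  33  23  23  23  26  24  25  19  22  20  22  25
  53 109 138 137 136 137 138 137 138 133]
208 [148 143 139 130 130 126  49  21  17  23  24  21  24  18  21  25  56 100
 136 139 138 137 137 137 137 137 138 137]
210 [151 151 152 152 140  97  52  73  62  65  69  74 102  98  99  60  48  74
 107 127 138 137 139 138 137 128 121  91]
214 [152 152 152 152 154 144  67  41  42  35  58 122 154 166 174 163 156 149
 134  55  23  25  23  26  33  62  83  85  84  84  83  89]
216 [152 152 151 153 151 107  50  38  36  28  24  59 131 151 156 156 157 134
  82  29  25  26  23  24  29  62  84  85  84  87  85  84]
[ 26  24  25  21  28  74 135 164 162 163 161 156 147  56  24  25  30  55
  84  88  86]
```

Camera and arm agree: the cap's right edge is predicted at 226.99 px and measured at about 227.1, and the gasket fits (654,35) within 1 mm. Lowering with force checks.

```bash
python3 -m inch '{"dp":[[-0.03,0,0.3],[-0.03,0,0.5],[-0.03,0,0.65],[-0.03,0,0.65]],"turn":[0,0,0,0],"claw":[-1,-1,-1,-1]}' 60
python3 -m inch '{"dp":[[0,0,0.1],[0,0,0.2],[0,0,0.28],[0,0,0.28]],"turn":[0,0,0,0],"claw":[-1,-1,-1,-1]}'
python3 -c "
from h import *
go(654,34.8,228.2)"
```

```text
time: 15.02
ee_pos: [654.2, 34.3, 227.8]
tcp_rot: [[-0.34, 0.94, -0.0], [0.94, 0.34, 0.0], [0.0, 0.0, -1.0]]
ft_force: [0.7, 1.2, 1.8]
finger_gap: 45.6
time: 15.35
ee_pos: [654.4, 34.5, 221.7]
tcp_rot: [[-0.34, 0.94, 0.001], [0.94, 0.34, 0.001], [0.0, 0.002, -1.0]]
ft_force: [2.8, 3.1, 1.3]
finger_gap: 45.5
15.35 [654.4  34.5 221.7] F [2.8 3.1 1.3] gap 45.5 yaw 109.9 q6 -0.35 dp [ 0.02 -0.01 -0.26]
```

```bash
python3 -m inch '{"dp":[[0.02,0.03,0.06],[0.02,0.03,0.12],[0.02,0.03,0.18]],"turn":[0,0,0],"claw":[-1,-1,-1]}'
python3 -m inch '{"dp":[[0,0,0.06],[0,0,0.12],[0,0,0.12]],"turn":[0,0,0],"claw":[-1,-1,-1]}'
python3 - <<'E'
from h import *
go(654,34.8,214.7)
d=cam('scene')
cv2.imwrite('pics/h2.png',cv2.resize(d['color'][170:240,170:270],(800,560),interpolation=cv2.INTER_CUBIC))
E
```

```text
time: 15.6
ee_pos: [654.4, 34.8, 216.1]
tcp_rot: [[-0.34, 0.94, -0.001], [0.94, 0.34, -0.0], [0.0, -0.001, -1.0]]
ft_force: [1.1, 1.2, -2.1]
finger_gap: 45.3
time: 15.85
ee_pos: [654.4, 34.6, 214.7]
tcp_rot: [[-0.34, 0.94, 0.0], [0.94, 0.34, -0.0], [-0.0, -0.0, -1.0]]
ft_force: [-3.3, -0.4, 7.1]
finger_gap: 45.4
15.85 [654.4  34.6 214.7] F [-3.3 -0.4  7.1] gap 45.4 yaw 109.9 q6 -0.35 dp [ 0.01 -0.01  0.  ]
```

View pics/h2.png

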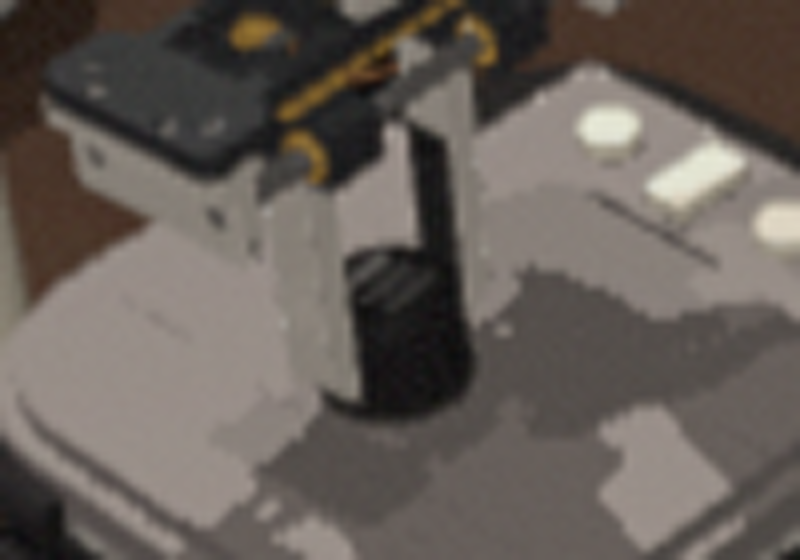

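The cap sits flat on the gasket at about (400,350) in the crop. The force dipped to −2 N (the snap) and then rose at z=214.7, which is exactly the predicted home height. Pressing firmly now.

```bash
python3 -m inch '{"dp":[[0,0,0.03],[0,0,0.06],[0,0,0.06],[0,0,0.06],[0,0,0.06],[0,0,0.06]],"turn":[0,0,0,0,0,0],"claw":[-1,-1,-1,-1,-1,-1]}'
python3 -m inch '{"dp":[[0,0,0],[0,0,0],[0,0,0],[0,0,0],[0,0,0],[0,0,0]],"turn":[0,0,0,0,0,0],"claw":[-1,-1,-1,-1,-1,-1]}'
```

```text
time: 16.4
ee_pos: [654.4, 34.6, 214.7]
tcp_rot: [[-0.34, 0.94, 0.001], [0.94, 0.34, -0.0], [-0.001, 0.001, -1.0]]
ft_force: [-8.4, 0.1, 15.9]
finger_gap: 45.7
time: 16.9
ee_pos: [654.4, 34.7, 214.7]
tcp_rot: [[-0.34, 0.94, 0.001], [0.94, 0.34, -0.0], [-0.001, 0.001, -1.0]]
ft_force: [-8.8, 0.5, 16.4]
finger_gap: 45.3
```

```bash
python3 - <<'E'
from h import *
for q in('vent_cap','key_lock_top','key_cancel_top'):
    cam('scene');print(q,[(round(x['confidence'],2),np.round(x['centre'],1).tolist()) for x in robot.landmark_of('scene',q)])
go(654,34.8,214.7)
print(robot.job_done())
E
```

```text
vent_cap [(0.83, [494.2, 496.0, -3.7]), (0.73, [656.0, 38.6, 201.8]), (0.72, [359.5, 538.3, -0.7]), (0.57, [313.8, 471.1, -1.9]), (0.51, [572.5, 323.8, 0.5])]
key_lock_top [(0.47, [492.6, 54.2, 182.8])]
key_cancel_top [(0.7, [652.9, 35.1, 210.9]), (0.56, [514.9, -28.8, 186.6])]
17.2 [654.4  34.6 214.7] F [-8.2 -0.4 15.6] gap 45.3 yaw 109.9 q6 -0.35 dp [ 0.01 -0.01 -0.  ]
the job is handed in; nothing more can be done
None
```

I pressed both keys, fitted the vent cap on the stud, and handed the job in at 17.2 s with the gripper still pressing the cap down. No verdict was reported.

- **Keys:** I pressed the lock key and then the cancel key, each down to its stop at TCP z ≈ 180 mm (33 N and 19 N), and let each up before moving on. I did not touch the round keys.
- **Cap pickup:** I took the cap from the tray and squeezed it twice, 90° apart, so it sat centred in the fingers. I then gripped it at 60 N.
- **Fitting:** As the cap passed the stud's tongues the force dropped to −2 N, which was the click. It then rose with the TCP at z = 214.7 mm, the height predicted for a fully home cap.
- **Last checks:** The downward push held at about 16 N for half a second. The TCP was within 0.5 mm of the estimated gasket centre, the tool was level, and the finger gap of 45.3 mm showed the cap still held.

**What disagreed:**
- The recognition network put the fitted cap at (656, 38.6, 202), about 4 mm sideways and 6 mm below where the arm measures it. I trusted the arm and the force readings over it.
- The push also leaves about 8 N sideways on the wrist.
- I never saw the 10 N resistance at the tongues, because I took no reading during that part of the descent.

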